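# Set the iris of the dust extractor to the half-open mark

## Robot

A 6-joint arm with a two-finger parallel gripper is mounted at the origin on a cart in front of the work surface, level with it; the furniture and walls round the work are solid. World frame = base frame: x ahead of the robot, y to its left, z up, the work surface at z = 0. Lengths are in m, angles in rad, forces in N, time in s.
With the tool pointing down it reaches from about 0.25 to 0.775 m from the base axis. Payload 4 kg.
Tool frame: the origin (TCP) lies between the finger pads; the fingertips stand 25 mm ahead of it and the grasp point (between the pads) lies 6 mm ahead of it (robot.tip_reach is the distance from the TCP to the fingertips, in m); z points along the fingers, y is the line along which they close (so a half turn about z gives the same grasp; the last joint's range is limited). The gripper opens to 94 mm and grips with 3 to 60 N. Pads are 16 mm wide; open, the fingers measure 119 mm over their backs; the gripper's body (75 mm by 177 mm) begins 78 mm behind the grasp point.
Start: joints at [-1.341, 0.087, 1.371, -0, 1.684, -0.103], TCP at [0.18, -0.52, 0.231] pointing down, gripper open.
Joint ranges: [-3.1, 3.1], [-0.76, 2.03], [0.27, 2.55], [-1.08, 4.22], [0.17, 2.65], [-2.57, 2.57]. Speed limits (rad/s): [2.79, 2.79, 3.14, 3.14, 3.14, 3.14].

## Interface

Orientations are given as [roll, pitch, yaw] about the fixed x, y, z axes, in that order (R = Rz(yaw) Ry(pitch) Rx(roll)).
In Python, from bench import sensors, snapshot, camera_info, ticket, robot gives the robot as it stands.
- The arm moves only by the tool arm_command, never from a script. Its argument "plan" is a list of rows, each an object with "grip": the closure, from -1 (fully open) to 1 (shut); "slide": the shift along the tool's x, y, z normalised to -1 to 1, where 1 is 500 mm, a list of three; "spin": the turn about the tool's z normalised to -1 to 1, where 1 is 5 degrees. A call has 1 to 10 rows; each row shifts and turns the commanded pose from where the row before left it, along the tool's axes as they then stand; what a row does not reach is not made up. A row lasts 1/8 s, in which the tool goes at most 62.5 mm and 10.7 degrees, less where a joint would pass 70% of its speed; a pose out of reach is approached as far as the arm can. A call with a number of a shift or a turn outside -1 to 1 is refused whole. A call with a gripper value outside its range is refused whole. The fingers move at their own pace and stop on an object; the grip force is fixed at half the most. Time passes only in rows, so rows that do not move let the fingers close. It gives the time, the measured TCP pose, the force, the opening and the grip force at its end, in the units of the state.
- sensors.get_obs(): the state, without advancing time (a new reading comes with each control period).
- snapshot(name): name is "scene" or "top" or "wrist"; returns the picture (384x512x3 uint8, red, green, blue); there is no depth.
- camera_info(name): a dict with "fx", "fy", "cx", "cy" (pixels), "position" and "rotation" of the camera in the world. Camera axes: x right, y up, looking along -z (the intrinsics and any distortion apply to the point x, -y, -z); pixel columns grow to the right and rows downward; lengths in m; the calibration is good to about 2 mm. A picture is of the moment at which its call begins: read the wrist's pose just before it. camera_info takes no time and is no camera call; for the wrist camera it gives the pose at the moment of the call.
- ticket.close_job(): hands the job in; it is judged then, once.
The state is a dict: "time": time; "joint_positions": joint angles; "qvel": joint speeds; "joint_torque": joint torques, N m; "tool_pos": TCP position; "ee_rot": TCP orientation; "wrist_force": force on the tool from outside, world axes, zero at the start; "wrist_torque": the same for the moment, N m; "width": finger opening in m; "finger_force": force on a finger pad.
Only numpy, scipy, OpenCV 4.12 (cv2) and the standard library are available. Lean on these libraries where they do the work, as an engineer would, in place of code of your own. Each camera call takes 0.05 s, during which the arm holds its last target. There are 200 camera calls.

## Task

Set the suction of the dust extractor to half: its iris is clamped, so first swing the black clamp lever anticlockwise (seen from above) until it is fully loose, then push the upright post of the iris lever along the scale until the pointer stands on the long mark in the middle, and swing the clamp lever back clockwise to its stop so that the setting is locked. Only push gently with the fingertips; do not grip or pinch anything, and leave the pots and tools beside it where they are.

Things in the scene. Friction and masses are not known exactly. Their poses are not given: they have to be found in the camera images.
- ring_centre (a point): point on the vertical axis about which the iris ring and its lever turn, at the centre of the round throat, at the height of the ring's and the scale plate's top face. The extractor is a grey steel box, 260 x 270 x 78 mm, heavy, fixed to the table, with the round iris housing (198 mm across) on top, 32 mm high. The frame's x axis points to the back of the extractor, y to its left side, z up: the scale is on the -x side (front), the clamp on the -y side
- post_top (a point): top centre of the iris lever's upright black finger post: a round post 12 mm across and 30 mm tall that stands on the steel lever, 86 mm from the ring's axis; this point is 39 mm above the scale plate and ring. The lever itself is a flat steel plate 18 mm wide whose top is 5 mm above the scale plate, with a pointed tip 101 mm from the axis that points outward at the scale marks
- middle_mark (a point): middle of the target mark: the long black mark in the middle of the scale, 113 mm from the ring's axis on the front of the scale plate. The scale has nine marks 10 degrees apart; the first, the fifth (this one) and the last are long (18 mm), the others short (9 mm); the ends mean iris fully open and nearly shut
- iris_lever (a joint): angle of the iris ring in rad about the vertical axis, seen from above growing anticlockwise: 0 = fully open, pointer on the first long mark (40 degrees clockwise of the middle mark); 0.698 = on the middle mark; 1.396 = last mark. Stops at 0 and 1.396. Needs about 1.5 N at the post when the clamp is loose and stays where it is left; with the clamp tight the ring is braked and slips only when forced with 15 to 25 N at the post.
- clamp_pivot (a point): point on the vertical axis of the clamp lever, on its hub, 20 mm above the ring's top face, at the right side of the iris housing, 92 mm from the ring's axis
- clamp_end (a point): top of the bulb at the end of the black clamp lever (bulb 16 mm thick, 33 mm long along the lever), 60 mm from the pivot axis; the bulb's middle is 8 mm below this point, its underside 16 mm below, and the lever slopes down from it to the hub
- clamp_lever (a joint): angle of the clamp lever in rad about its vertical pivot, seen from above growing anticlockwise: 0 = tight (stop), 1.2 = fully loose (stop). The brake lets go at about 0.65. Needs about 2 N at the bulb, stays where it is left
- dotted_pot: olive stoneware pot with light thumb prints, 82 x 80 x 70 mm, stands to the left of the extractor; origin at the centre of its underside; loose, to be left alone
- striped_bowl: small striped bowl, 65 mm across, 32 mm high, at the left front; origin at the centre of its underside; loose, to be left alone
- kidney_rib: wooden kidney-shaped rib, 49 x 82 x 8 mm, lies at the right front of the extractor; origin at the centre of its underside; loose, to be left alone
- brush: round paint brush, 188 mm long, 11 mm thick, lies to the left of the extractor, beyond the pot; origin at the centre of its underside; loose, to be left alone

How it is judged:
By the outcome, as a careful person would: the job done as asked, in the order asked, and still so for the second after the job is handed in, with the robot touching nothing.
It also fails if it takes over 72 s, if anything falls off the work surface, if the arm or the gripper's body presses on something with over 40 N, if the wrist force passes 120 N, or if a joint passes its speed limit or range.

## Working session

There is one attempt and no reset: what is moved stays moved. The work goes in short steps, Python scripts to look and compute and a tool call to move; the robot and the scene stay as the last step left them, time stands still between calls to the robot, and variables do not carry over. Pictures are saved under pics/ and viewed, at most 10 in all, crops included, and the job is handed in when it is done.

Besides the shell and the picture viewer there is one more tool, called after "Emit:" in YAML: its name, and indented under it one key for each argument. arm_command: Moves the arm, as the interface text tells. Scaled input: -1 to 1 covers 500 mm each way for a shift and 5 degrees each way for a turn. Its arguments: {"type":"object","properties":{"plan":{"type":"array","items":{"type":"object","properties":{"grip":{"type":"number"},"slide":{"type":"array","items":{"type":"number"}},"spin":{"type":"number"}}}}},"required":["plan"]}

```bash
mkdir -p pics; python3 - <<'E'
from bench import sensors, snapshot, camera_info, robot
import cv2
o=sensors.get_obs();print(o['time'],o['tool_pos'],o['ee_rot'],o['width'],robot.tip_reach)
for n in("top","scene"):
    im=snapshot(n);cv2.imwrite(f"pics/{n}0.png",im[:,:,::-1]);print(n,camera_info(n))
E
```

```text
0.0 [ 0.17955789 -0.51933736  0.22930791] [-3.13938104e+00 -2.31248256e-04  3.32752126e-01] 0.09404248469798723 0.025
top {'fx': 376.2632523394005, 'fy': 376.2632523394005, 'cx': 253.0163761662676, 'cy': 195.9789866685029, 'position': array([0.42202993, 0.08380546, 1.27855963]), 'rotation': array([ 0.05144469,  0.00310907, -1.57499261])}
scene {'fx': 374.8650157196737, 'fy': 374.8650157196737, 'cx': 256.3685821004044, 'cy': 194.19000762547978, 'position': array([-0.03052166,  0.50080893,  0.95385028]), 'rotation': array([ 0.67039503,  0.00557944, -2.2503629 ])}
```

```bash
python3 - <<'E'
import cv2
a=cv2.imread("pics/top0.png");cv2.imwrite("pics/top0b.png",cv2.resize(a,(768,576),interpolation=cv2.INTER_CUBIC))
a=cv2.imread("pics/scene0.png");cv2.imwrite("pics/scene0b.png",cv2.resize(a,(768,576),interpolation=cv2.INTER_CUBIC))
E
```

```text
(no output)
```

View pics/top0b.png

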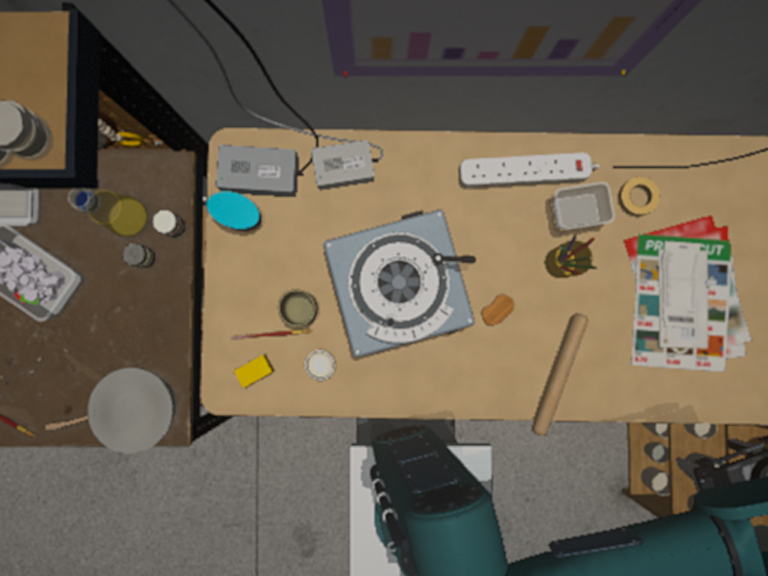

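View pics/scene0b.png

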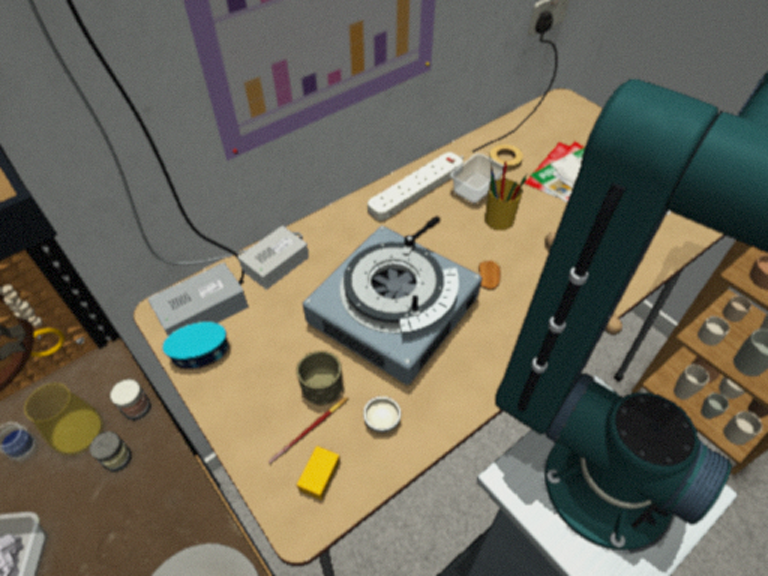

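The top view shows the extractor at about (400,282) in the 1.5x picture, with the post near (389,322), the clamp hub near (438,258) and the clamp bulb near (470,260). The scene view agrees. I'll zoom in to measure.

```bash
cat > h.py <<'E'
import numpy as np, cv2
from scipy.spatial.transform import Rotation as R
from bench import camera_info, snapshot, sensors
def ray(ci,u,v):
    d=np.array([(u-ci['cx'])/ci['fx'],-(v-ci['cy'])/ci['fy'],-1.])
    return np.array(ci['position']),R.from_euler('xyz',ci['rotation']).apply(d)
def onz(ci,u,v,z):
    p,d=ray(ci,u,v);return p+d*(z-p[2])/d[2]
def pix(ci,P):
    q=R.from_euler('xyz',ci['rotation']).inv().apply(np.array(P)-ci['position'])
    return np.array([ci['cx']+ci['fx']*q[0]/-q[2],ci['cy']-ci['fy']*q[1]/-q[2]])
E
python3 - <<'E'
from h import *
a=cv2.imread("pics/top0.png");c=a[135:243,210:330]
cv2.imwrite("pics/topc.png",cv2.resize(c,None,fx=5,fy=5,interpolation=cv2.INTER_CUBIC))
ci=camera_info("top");
for n,u,v,z in(("ring",400/1.5,282/1.5,.11),("post",389/1.5,322/1.5,.149),("hub",438/1.5,258/1.5,.13),("end",470/1.5,260/1.5,.15)):print(n,onz(ci,u,v,z))
g=cv2.imread("pics/scene0.png");c=g[135:255,195:325];cv2.imwrite("pics/scenec.png",cv2.resize(c,None,fx=5,fy=5,interpolation=cv2.INTER_CUBIC)[:600])
E
```

```text
ring [0.50689937 0.04459029 0.11      ]
post [0.42401971 0.06836918 0.149     ]
hub [ 0.55427197 -0.03269112  0.13      ]
end [ 0.5476433  -0.09484205  0.15      ]
```

View pics/topc.png

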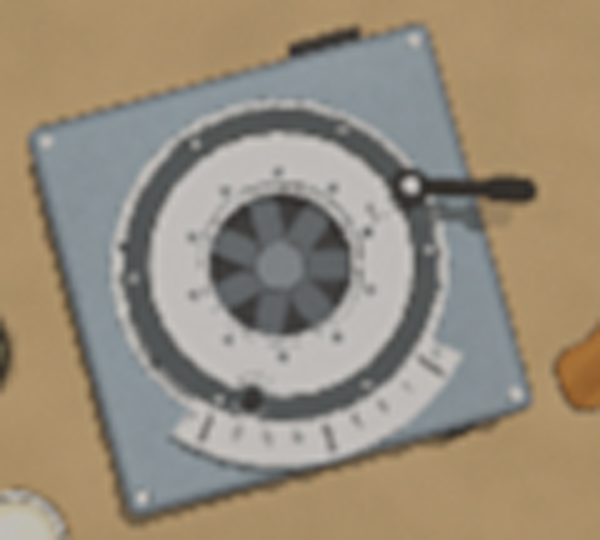

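View pics/scenec.png

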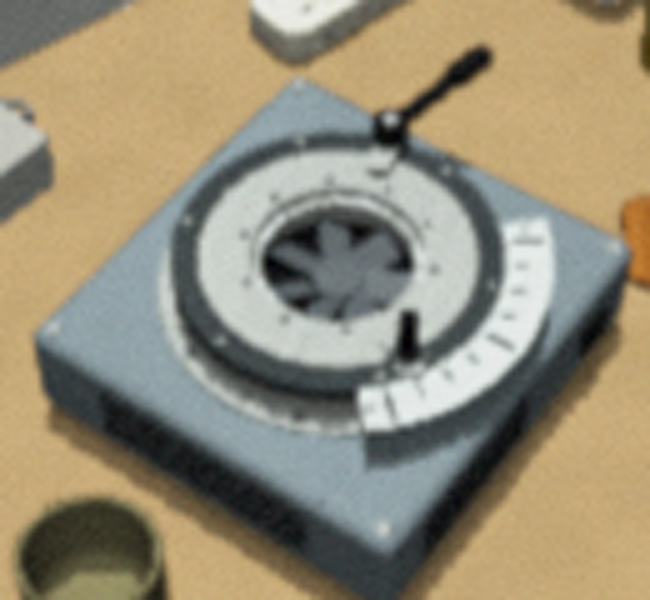

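Zoomed top view (5x crop, origin (210,135)): the middle mark is at (330,438) and the end marks at (206,429) and (432,363). The post is at (251,398), the hub at (410,186), the bulb end at about (525,189) and the throat at (281,265). In the scene crop (origin (195,135)) the bulb is at about (480,58), the hub top at (391,122) and the post top at (408,317). The pointer stands about 1.5 marks from the open end.

```bash
python3 - <<'E'
from h import *
from scipy.optimize import least_squares
T=camera_info("top");S=camera_info("scene")
t=lambda x,y:((x+.5)/5-.5+210,(y+.5)/5-.5+135); s=lambda x,y:((x+.5)/5-.5+195,(y+.5)/5-.5+135)
def tri(a,b):
    (p,d),(q,e)=ray(T,*t(*a)),ray(S,*s(*b))
    k=np.linalg.lstsq(np.c_[d,-e],q-p,rcond=None)[0];A=p+k[0]*d;B=q+k[1]*e
    return (A+B)/2,np.linalg.norm(A-B)
for n,a,b in(("post",(251,398),(408,317)),("hub",(410,186),(391,122)),("bulbend",(530,189),(484,52)),("bulbmid",(515,189),(472,66)),("mid",(330,438),(502,342)),("first",(206,429),(391,408)),("last",(432,363),(529,240))):print(n,*tri(a,b))
# box top corners
M={n:onz(T,*t(*p),.11)[:2] for n,p in dict(first=(206,429),mid=(330,438),last=(432,363)).items()}
M2={n:onz(S,*s(*p),.11)[:2] for n,p in dict(first=(391,408),mid=(502,342),last=(529,240)).items()}
for m in(M,M2):
    def f(c):return [x for i,k in enumerate(("first","mid","last")) for x in c[:2]+.113*np.array([np.cos(c[2]+(i-1)*np.radians(40)),np.sin(c[2]+(i-1)*np.radians(40))])-m[k]]
    r=least_squares(f,[.507,.045,3.4]);print("fit",r.x,np.degrees(r.x[2]),r.fun*1e3)
    c=r.x
print("throat",onz(T,*t(281,265),.11),onz(T,*t(281,265),.09))
# ring outer dark
for z,p in((.149,(251,398)),):
    P=onz(T,*t(*p),z);print("post",P)
# dark post/clamp masks
for n,f in(("top",t),("scene",s)):
    a=cv2.imread(f"pics/{n}0.png");m=(a.max(2)<45).astype(np.uint8)
    k,l,st,ce=cv2.connectedComponentsWithStats(m)
    x0=210 if n=="top" else 195
    for i in range(1,k):
        if x0<ce[i][0]<x0+125 and 135<ce[i][1]<250 and st[i][4]>5:print(n,st[i],(ce[i]-[x0,135]+.5)*5-.5)
E
```

```text
post [0.42588324 0.06740946 0.14551832] 0.0013584700414165072
hub [ 0.55531988 -0.03125068  0.12891878] 0.0008920817597659349
bulbend [ 0.55103978 -0.10176783  0.14751347] 0.000936108547030527
bulbmid [ 0.55210656 -0.09378573  0.13972643] 0.0013451548947603863
mid [0.40072489 0.01761418 0.1070895 ] 0.0006078682681246935
first [0.40669349 0.09475405 0.10502617] 0.000911586585717665
last [ 0.44694551 -0.04640589  0.10614239] 0.0003040016884765647
fit [0.50963609 0.04813216 3.41968614] 195.9335833128498 [ 0.0077974  -0.1607845   0.41109243 -0.44966438 -0.41888772  0.61044948]
fit [0.50794076 0.05065015 3.42054395] 195.98273201261912 [ 0.2860044  -0.82470071 -0.13649576  0.034862   -0.14950864  0.78983871]
throat [0.50815952 0.04728039 0.11      ] [0.50963363 0.04665526 0.09      ]
post [0.42541134 0.06696294 0.149     ]
scene [270 146  22  19  60] [428.58333333 100.91666667]
scene [251 180   8   5  21] [302.95238095 237.23809524]
scene [265 180   4   3  10] [359.5 231. ]
scene [248 186   7   5  22] [279.72727273 269.5       ]
scene [274 186   3   3   7] [403.42857143 262.71428571]
scene [310 196   7  10  33] [593.36363636 329.57575758]
scene [275 198   3   9  23] [407.86956522 339.17391304]
scene [238 206  27   9  34] [286.26470588 384.64705882]
scene [215 214  42  32 296] [203.85810811 474.14527027]
scene [279 215  22  31 142] [475.16901408 476.36619718]
scene [200 243   4   9  18] [ 33.11111111 561.44444444]
```

Ring centre is about (0.509, 0.048). The scale middle lies at 195.95° and the post at about 167°, so it must move about 29°. The clamp hub is at (0.555, -0.031), with the lever at about -93°. First I'll turn to yaw -3° and close the fingers.

Emit:
arm_command:
  plan:
    - {"grip":1,"slide":[0,0,0],"spin":0.88}
    - {"grip":1,"slide":[0,0,0],"spin":0.88}
    - {"grip":1,"slide":[0,0,0],"spin":0.88}
    - {"grip":1,"slide":[0,0,0],"spin":0.88}
    - {"grip":1,"slide":[0,0,0],"spin":0.88}

```text
time: 0.72
tool_pos: [0.1796, -0.5195, 0.2298]
ee_rot: [-3.14, 0.0, -0.054]
wrist_force: [-0.6, 0.6, 0.5]
width: 0.0473
finger_force: 0.0
```

Emit:
arm_command:
  plan:
    - {"grip":1,"slide":[0.064,-0.089,0],"spin":0}
    - {"grip":1,"slide":[0.064,-0.089,0],"spin":0}
    - {"grip":1,"slide":[0.064,-0.089,0],"spin":0}
    - {"grip":1,"slide":[0.064,-0.089,0],"spin":0}
    - {"grip":1,"slide":[0.064,-0.089,0],"spin":0}
    - {"grip":1,"slide":[0.064,-0.089,0],"spin":0}
    - {"grip":1,"slide":[0.064,-0.089,0],"spin":0}
    - {"grip":1,"slide":[0.064,-0.089,0],"spin":0}
    - {"grip":1,"slide":[0.064,-0.089,0],"spin":0}
    - {"grip":1,"slide":[0,0,0],"spin":0}

```text
time: 1.98
tool_pos: [0.489, -0.1316, 0.2296]
ee_rot: [-3.14, 0.001, -0.045]
wrist_force: [-0.4, -0.5, -1.1]
width: 0.0007
finger_force: 0.0
```

Emit:
arm_command:
  plan:
    - {"grip":1,"slide":[0.062,-0.083,0],"spin":0}
    - {"grip":1,"slide":[0,0,0.05],"spin":0}
    - {"grip":1,"slide":[0,0,0.05],"spin":0}
    - {"grip":1,"slide":[0,0,0.05],"spin":0}
    - {"grip":1,"slide":[0,0,0],"spin":0}

```text
time: 2.6
tool_pos: [0.5187, -0.0953, 0.1527]
ee_rot: [-3.141, 0.006, -0.053]
wrist_force: [-0.8, -0.5, -0.1]
width: 0.0006
finger_force: 0.0
```

```bash
python3 - <<'E'
from h import *
a=snapshot("wrist")[:,:,::-1];cv2.imwrite("pics/w1.png",a);b=snapshot("scene")[:,:,::-1][100:260,180:380]
cv2.imwrite("pics/c1.png",np.hstack([cv2.resize(a,(400,300)),cv2.resize(b,(375,300))]))
o=sensors.get_obs();print(o['tool_pos'],o['ee_rot'],o['wrist_force'])
E
```

```text
[ 0.52067288 -0.09558146  0.15594336] [ 3.14119084e+00 -1.08811188e-04 -5.22902712e-02] [0.44796753 0.02228526 0.39752623]
```

View pics/c1.png

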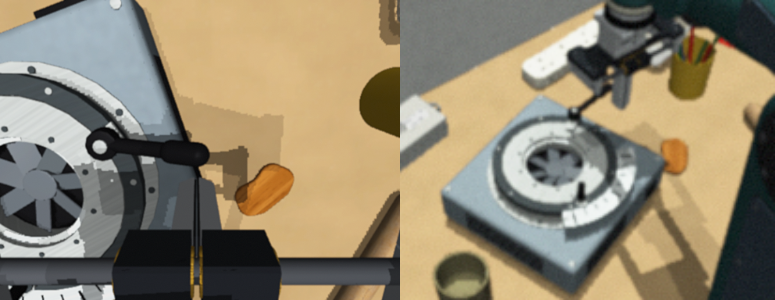

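The wrist picture shows the closed fingertips in front of the bulb, with a clear gap (bulb at x 165–208, fingers at 197). Now the approach and arc push.

Emit:
arm_command:
  plan:
    - {"grip":1,"slide":[0.014,0,0],"spin":0}
    - {"grip":1,"slide":[0.014,0,0],"spin":0}
    - {"grip":1,"slide":[0.0113,0.0023,0],"spin":-1}
    - {"grip":1,"slide":[0.0113,0.0023,0],"spin":-1}
    - {"grip":1,"slide":[0.0113,0.0023,0],"spin":-1}
    - {"grip":1,"slide":[0.0113,0.0023,0],"spin":-1}
    - {"grip":1,"slide":[0.0113,0.0023,0],"spin":-1}

```text
time: 3.58
tool_pos: [0.5641, -0.0984, 0.1561]
ee_rot: [3.14, 0.0, 0.388]
wrist_force: [-0.8, -1.2, 0.6]
width: 0.0003
finger_force: 0.7
```

```bash
cat >> h.py <<'E'
HUB=np.array([.5553,-.0313]);C=np.array([.509,.048])
def lev(piv=HUB,off=-np.pi/2):
    o=sensors.get_obs();y=o['ee_rot'][2];d=o['tool_pos'][:2]-piv
    print('t',o['time'],o['tool_pos'],'yaw',np.degrees(y),'tool xy rel pivot',d@[np.cos(y),np.sin(y)],d@[np.sin(y),-np.cos(y)],'F',o['wrist_force'])
E
python3 -c "
from h import *
lev()"
```

```text
t 3.575 [ 0.56405151 -0.09839682  0.15614806] yaw 22.219205064969703 tool xy rel pivot -0.017271078502588084 0.06542386514808977 F [-0.75038699 -1.17860646  0.59882672]
```

Emit:
arm_command:
  plan:
    - {"grip":1,"slide":[0.0113,0.0023,0],"spin":-1}
    - {"grip":1,"slide":[0.0113,0.0023,0],"spin":-1}
    - {"grip":1,"slide":[0.0113,0.0023,0],"spin":-1}
    - {"grip":1,"slide":[0.0113,0.0023,0],"spin":-1}
    - {"grip":1,"slide":[0.0113,0.0023,0],"spin":-1}
    - {"grip":1,"slide":[0.0113,0.0023,0],"spin":-1}
    - {"grip":1,"slide":[0.0113,0.0023,0],"spin":-1}

```text
time: 4.45
tool_pos: [0.6003, -0.0814, 0.1561]
ee_rot: [3.139, 0.001, 0.998]
wrist_force: [0.3, -2.3, -0.2]
width: 0.0006
finger_force: 0.8
```

```bash
python3 -c "
from h import *
lev()
a=snapshot('wrist')[:,:,::-1];cv2.imwrite('pics/w2.png',a)"
```

```text
t 4.45 [ 0.60026602 -0.08139984  0.15608748] yaw 57.20690297741092 tool xy rel pivot -0.01776161779960407 0.06493428893597154 F [ 0.32964742 -2.28117011 -0.17652398]
```

View pics/w2.png

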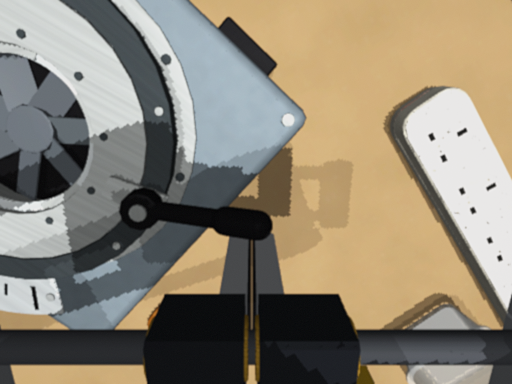

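The lever (hub at (137,210), bulb at (265,222)) is following the fingertips. Next: small steps up to the stop.

Emit:
arm_command:
  plan:
    - {"grip":1,"slide":[0.0056,0.0011,0],"spin":-0.5}
    - {"grip":1,"slide":[0.0056,0.0011,0],"spin":-0.5}
    - {"grip":1,"slide":[0.0056,0.0011,0],"spin":-0.5}
    - {"grip":1,"slide":[0,0,0],"spin":0}

```text
time: 5.0
tool_pos: [0.6055, -0.0744, 0.1559]
ee_rot: [3.14, 0.0, 1.126]
wrist_force: [0.1, -1.4, 0.1]
width: 0.0004
finger_force: 0.4
```

Emit:
arm_command:
  plan:
    - {"grip":1,"slide":[0.004,0,0],"spin":0}
    - {"grip":1,"slide":[0,0,0],"spin":0}

```text
time: 5.25
tool_pos: [0.6057, -0.0737, 0.1559]
ee_rot: [3.14, 0.002, 1.126]
wrist_force: [-0.7, -5.0, 1.4]
width: 0.0006
finger_force: 2.5
```

Emit:
arm_command:
  plan:
    - {"grip":1,"slide":[0.003,0,0],"spin":0}
    - {"grip":1,"slide":[0,0,0],"spin":0}

```text
time: 5.5
tool_pos: [0.6058, -0.0736, 0.1559]
ee_rot: [3.14, 0.005, 1.125]
wrist_force: [-2.7, -7.8, 2.1]
width: 0.0003
finger_force: 3.9
```

The lever is at its stop: the force rises with no motion. Backing off, lifting and turning for the post.

Emit:
arm_command:
  plan:
    - {"grip":1,"slide":[-0.03,0,0],"spin":0}
    - {"grip":1,"slide":[-0.01,0,-0.07],"spin":0}
    - {"grip":1,"slide":[0,0,-0.08],"spin":0.966}
    - {"grip":1,"slide":[0,0,0],"spin":0.966}
    - {"grip":1,"slide":[0,0,0],"spin":0.966}
    - {"grip":1,"slide":[0,0,0],"spin":0.966}
    - {"grip":1,"slide":[0,0,0],"spin":0.966}
    - {"grip":1,"slide":[0,0,0],"spin":0.966}
    - {"grip":1,"slide":[0,0,0],"spin":0.966}
    - {"grip":1,"slide":[0,0,0],"spin":0.966}

```text
time: 6.75
tool_pos: [0.5975, -0.0885, 0.2302]
ee_rot: [-3.14, -0.001, 0.45]
wrist_force: [-0.1, -1.7, 0.2]
width: 0.0002
finger_force: 0.0
```

Emit:
arm_command:
  plan:
    - {"grip":1,"slide":[0,0,0],"spin":0.966}
    - {"grip":1,"slide":[0,0,0],"spin":0.966}
    - {"grip":1,"slide":[0,0,0],"spin":0.966}
    - {"grip":1,"slide":[0,0,0],"spin":0.966}
    - {"grip":1,"slide":[0,0,0],"spin":0.966}
    - {"grip":1,"slide":[0,0,0],"spin":0.966}
    - {"grip":1,"slide":[0,0,0],"spin":0.966}
    - {"grip":1,"slide":[0,0,0],"spin":0.966}
    - {"grip":1,"slide":[0,0,0],"spin":0}

```text
time: 7.88
tool_pos: [0.5976, -0.0886, 0.2303]
ee_rot: [-3.14, 0.0, -0.221]
wrist_force: [0.5, 0.7, -0.0]
width: 0.0003
finger_force: 0.0
```

```bash
python3 -c "
from h import *
lev()
o=sensors.get_obs();y=o['ee_rot'][2];d=np.array([.4329,.1012])-o['tool_pos'][:2]
print(d@[np.cos(y),np.sin(y)]/.5,d@[np.sin(y),-np.cos(y)]/.5)"
```

```text
t 7.875 [ 0.59759756 -0.08864615  0.23026254] yaw -12.64758399511125 tool xy rel pivot 0.05382736974315286 0.04669345607699349 F [ 0.47510729  0.65274216 -0.01139495]
-0.4045374511815196 -0.2983568989727808
```

Emit:
arm_command:
  plan:
    - {"grip":1,"slide":[-0.081,-0.06,0],"spin":0}
    - {"grip":1,"slide":[-0.081,-0.06,0],"spin":0}
    - {"grip":1,"slide":[-0.081,-0.06,0],"spin":0}
    - {"grip":1,"slide":[-0.081,-0.06,0],"spin":0}
    - {"grip":1,"slide":[-0.081,-0.058,0],"spin":0}
    - {"grip":1,"slide":[0,0,0],"spin":0}
    - {"grip":1,"slide":[0,0,0],"spin":0}

```text
time: 8.75
tool_pos: [0.4333, 0.1007, 0.2306]
ee_rot: [-3.142, -0.001, -0.221]
wrist_force: [-0.5, 0.3, 0.1]
width: 0.0005
finger_force: 0.0
```

```bash
python3 -c "
from h import *
lev(C)
a=snapshot('wrist')[:,:,::-1];cv2.imwrite('pics/w3.png',a)"
```

```text
t 8.75 [0.43333637 0.10072926 0.23058533] yaw -12.653985219932222 tool xy rel pivot -0.0853768309119329 -0.03487343175719257 F [-0.52748932  0.30918419  0.06332806]
```

View pics/w3.png

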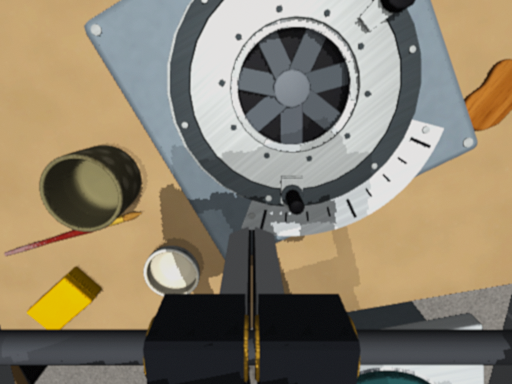

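Wrist view: post top at about (290,190) with its base near (297,208). The marks are at (264,219) first, (351,208) middle and (421,143) last, and the fingertips (≈(252,235)) are to the left of the post. Refining from this view.

```bash
cat >> h.py <<'E'
from scipy.optimize import least_squares
def fitmarks(ci,ps,z=.11):
    m=[onz(ci,*p,z)[:2] for p in ps];k=np.radians([-40,0,40])
    f=lambda c:np.ravel([c[:2]+.113*np.array([np.cos(c[2]+k[i]),np.sin(c[2]+k[i])])-m[i] for i in range(3)])
    r=least_squares(f,[.509,.048,3.42]);print('fit',r.x,np.degrees(r.x[2]),r.fun*1e3);return r.x
E
python3 -c "
from h import *
ci=camera_info('wrist');print(ci['position'],ci['rotation'])
c=fitmarks(ci,[(264,219),(351,208),(421,143)])
print(onz(ci,290,191,.149),onz(ci,292,88,.10))
p=onz(ci,290,191,.149)[:2]-c[:2];print(np.hypot(*p),np.degrees(np.arctan2(p[1],p[0])))"
```

```text
[0.51571253 0.08125879 0.38496094] [-2.91235505e-01  3.88662797e-04 -1.79256014e+00]
fit [0.51112321 0.04631371 3.3992482 ] 194.76257554684665 [ 0.13365401  0.49923002 -0.29109022 -0.42600749  0.15743751 -0.07322218]
[0.44129467 0.06890809 0.149     ] [0.51139255 0.04836615 0.1       ]
0.07339298717253073 162.07000689628723
```

Emit:
arm_command:
  plan:
    - {"grip":1,"slide":[0,0,0.06],"spin":0}
    - {"grip":1,"slide":[0,0,0.06],"spin":0}
    - {"grip":1,"slide":[0,0,0.032],"spin":0}
    - {"grip":1,"slide":[0,0,0],"spin":0}

```text
time: 9.3
tool_pos: [0.4328, 0.1002, 0.1531]
ee_rot: [3.14, 0.003, -0.223]
wrist_force: [-0.1, 0.2, 1.2]
width: 0.0003
finger_force: 0.0
```

Emit:
arm_command:
  plan:
    - {"grip":1,"slide":[0,0.016,0],"spin":0}
    - {"grip":1,"slide":[0,0.016,0],"spin":0}
    - {"grip":1,"slide":[-0.0014,0.0075,0],"spin":-0.5}
    - {"grip":1,"slide":[-0.0014,0.0075,0],"spin":-0.5}
    - {"grip":1,"slide":[-0.0014,0.0075,0],"spin":-0.5}
    - {"grip":1,"slide":[-0.0014,0.0075,0],"spin":-0.5}
    - {"grip":1,"slide":[-0.0014,0.0075,0],"spin":-0.5}
    - {"grip":1,"slide":[-0.0014,0.0075,0],"spin":-0.5}

```text
time: 10.3
tool_pos: [0.4236, 0.0634, 0.1558]
ee_rot: [-3.141, -0.003, 0.041]
wrist_force: [0.4, 1.5, 0.5]
width: 0.0004
finger_force: 0.7
```

Emit:
arm_command:
  plan:
    - {"grip":1,"slide":[-0.0014,0.0075,0],"spin":-0.5}
    - {"grip":1,"slide":[-0.0014,0.0075,0],"spin":-0.5}
    - {"grip":1,"slide":[0,0,0],"spin":0}

```text
time: 10.68
tool_pos: [0.4224, 0.0555, 0.1556]
ee_rot: [3.141, -0.002, 0.126]
wrist_force: [-0.3, 1.1, 0.6]
width: 0.0007
finger_force: 0.1
```

```bash
python3 -c "
from h import *
lev(C)
a=snapshot('wrist')[:,:,::-1]
b=snapshot('top')[:,:,::-1][185:235,240:310]
cv2.imwrite('pics/w4.png',np.hstack([cv2.resize(a[60:260,150:450],(450,300),interpolation=3),cv2.resize(b,(350,250),interpolation=3)[[*range(250)]+[249]*50]]));cv2.imwrite('pics/w4raw.png',a)"
```

```text
t 10.675 [0.42241767 0.05547403 0.15555786] yaw 7.2223370510510705 tool xy rel pivot -0.0849557281926941 -0.018299855703153928 F [-0.27919528  1.05256978  0.57673655]
```

View pics/w4.png

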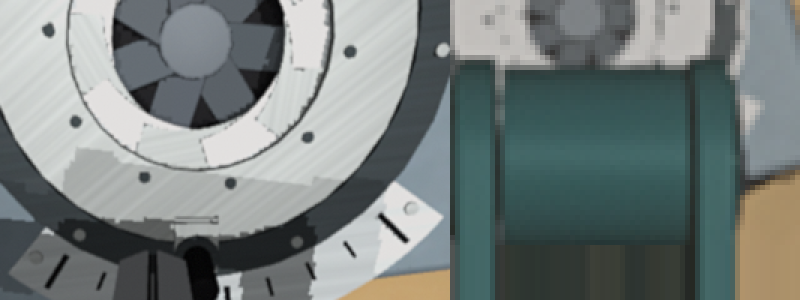

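The post is one mark short of the middle (middle mark just right of the post at crop (228,292)). Advancing about 7° more, then retreating to measure.

Emit:
arm_command:
  plan:
    - {"grip":1,"slide":[-0.0013,0.007,0],"spin":-0.46}
    - {"grip":1,"slide":[-0.0013,0.007,0],"spin":-0.46}
    - {"grip":1,"slide":[-0.0013,0.007,0],"spin":-0.46}
    - {"grip":1,"slide":[0,0,0],"spin":0}

```text
time: 11.28
tool_pos: [0.4218, 0.0452, 0.1547]
ee_rot: [3.141, -0.0, 0.247]
wrist_force: [-0.0, 0.4, 1.0]
width: 0.0004
finger_force: 0.3
```

```bash
python3 -c "
from h import *
lev(C)"
```

```text
t 11.275 [0.42181454 0.04517159 0.15470701] yaw 14.129814189778497 tool xy rel pivot -0.08523814940861396 -0.01854084876519807 F [-0.02144264  0.40119035  0.99726501]
```

Emit:
arm_command:
  plan:
    - {"grip":1,"slide":[0,-0.04,0],"spin":0}
    - {"grip":1,"slide":[0,-0.04,-0.08],"spin":0}
    - {"grip":1,"slide":[0,-0.04,-0.08],"spin":0}
    - {"grip":1,"slide":[0,0,0],"spin":0}
    - {"grip":1,"slide":[0,0,0],"spin":0}

```text
time: 11.9
tool_pos: [0.4067, 0.1032, 0.2336]
ee_rot: [3.141, 0.001, 0.247]
wrist_force: [-0.8, -0.1, 0.4]
width: 0.0006
finger_force: 0.0
```

```bash
python3 -c "
from h import *
lev(C)
ci=camera_info('wrist');print(pix(ci,[*C,.11]),pix(ci,[*(C+.113*np.array([np.cos(3.42),np.sin(3.42)])),.11]))
a=snapshot('wrist')[:,:,::-1];cv2.imwrite('pics/w5raw.png',a)
u,v=pix(ci,[*(C+.1*np.array([np.cos(3.42),np.sin(3.42)])),.11]).astype(int)
x0,y0=max(u-60,0),max(v-60,0);print(x0,y0)
cv2.imwrite('pics/w5.png',cv2.resize(a[y0:y0+100,x0:x0+130],None,fx=6,fy=6,interpolation=3))"
```

```text
t 11.9 [0.40674897 0.10315562 0.23360872] yaw 14.167319014545624 tool xy rel pivot -0.08564149782191607 -0.07850445568953994 F [-0.82570457 -0.11369513  0.36157831]
[349.35497942  89.59674273] [342.55225777 221.96079586]
283 148
```

View pics/w5.png

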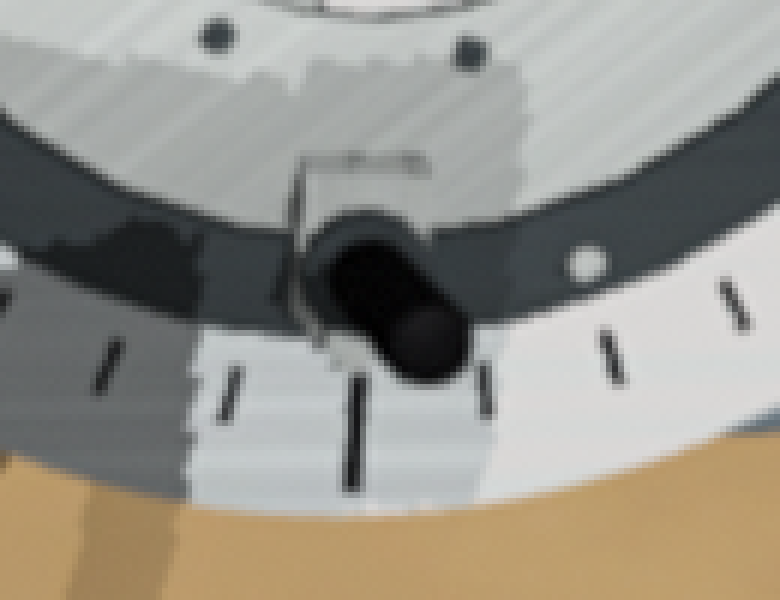

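The pointer is almost on the middle mark. The crop (origin (283,148), 6x) shows the middle mark from (358,375) to (351,490) and its neighbours at (231,393) and (486,391). The post top is at (427,342), and the lever edges are at x≈297 and 430.

```bash
cat > m5.py <<'E'
from h import *
ci=camera_info('wrist')
w=lambda x,y:((x+.5)/6-.5+283,(y+.5)/6-.5+148)
Z=.109
# marks: short ones 108.5 mid radius? use directions: fit centre from marks -20..+30
pts=[(-20,(107,366)),(-10,(231,393)),(0,(355,432)),(10,(486,391)),(20,(612,357)),(30,(735,304))]
m=[(k,onz(ci,*w(*p),Z)[:2]) for k,p in pts]
def f(c):
    return np.ravel([c[:2]+(.113 if k==0 else c[3])*np.array([np.cos(c[2]+np.radians(k)),np.sin(c[2]+np.radians(k))])-q for k,q in m])
c=least_squares(f,[.509,.048,3.42,.108]).x;print(c,np.degrees(c[2]),f(c)*1e3)
print('mid ang',[np.degrees(np.arctan2(*(q-c[:2])[::-1]))%360-k for k,q in m])
for n,p,z in(('posttop',(427,342),Z+.039),('lever y230',(363.5,230),Z+.005),('throat',None,Z)):
    if p is None: continue
    q=onz(ci,*w(*p),z)[:2]-c[:2];print(n,np.hypot(*q),np.degrees(np.arctan2(q[1],q[0]))%360)
g=cv2.cvtColor(cv2.imread('pics/w5raw.png'),6)
# lever edges along circles r=.078..0.082 at z+5
for r in(.074,.078,.082,.09,.094,.097):
    A=np.radians(np.arange(185,207,1.))
    P=[pix(ci,[*(c[:2]+r*np.array([np.cos(a),np.sin(a)])),Z+.005]) for a in A]
    print(r,[int(v) for v in cv2.remap(g,np.float32([[p[0] for p in P]]),np.float32([[p[1] for p in P]]),1)[0]])
E
python3 m5.py
```

```text
[0.51079244 0.04746641 3.4051309  0.10834357] 195.0996294191699 [ 0.15891859 -0.03936504 -0.23011422  0.04373268 -0.02679391 -0.02295298
  0.06261687  0.1308853  -0.0225795  -0.06378076  0.05795285 -0.04851975]
mid ang [np.float64(195.08608726218876), np.float64(195.13355271581693), np.float64(195.09192996901004), np.float64(195.14821296286698), np.float64(195.07888896871177), np.float64(195.0598111556403)]
posttop 0.08540733699510622 193.24597594285464
lever y230 0.08035479207970278 193.5790363556819
0.074 [151, 102, 158, 170, 164, 166, 168, 167, 169, 170, 170, 170, 168, 167, 167, 168, 167, 166, 165, 167, 169, 169]
0.078 [145, 83, 116, 168, 166, 149, 107, 85, 69, 64, 76, 108, 134, 162, 170, 171, 170, 168, 166, 166, 166, 166]
0.082 [64, 55, 101, 108, 52, 54, 57, 47, 33, 25, 24, 34, 48, 56, 75, 96, 57, 51, 57, 53, 52, 53]
0.09 [58, 40, 40, 69, 34, 29, 20, 4, 6, 6, 4, 4, 5, 5, 6, 7, 29, 55, 58, 59, 59, 58]
0.094 [57, 57, 52, 56, 85, 80, 34, 28, 17, 5, 2, 4, 8, 18, 27, 28, 24, 18, 30, 53, 54, 56]
0.097 [149, 141, 140, 138, 145, 127, 108, 162, 156, 140, 74, 3, 14, 21, 23, 22, 19, 16, 27, 153, 175, 164]
```

The fit is good to 0.15 mm: middle mark at 195.1°, lever at about 193.4°. It needs 1.6° more, so I'm going back with a final nudge.

Emit:
arm_command:
  plan:
    - {"grip":1,"slide":[0,0.04,0.08],"spin":0}
    - {"grip":1,"slide":[0,0.04,0.08],"spin":0}
    - {"grip":1,"slide":[0,0,0],"spin":0}
    - {"grip":1,"slide":[0,0.02,0],"spin":0}
    - {"grip":1,"slide":[0,0.018,0],"spin":0}
    - {"grip":1,"slide":[0,0,0],"spin":0}
    - {"grip":1,"slide":[-0.0009,0.0068,0],"spin":-0.33}
    - {"grip":1,"slide":[0,0,0],"spin":0}
    - {"grip":1,"slide":[0,0,0],"spin":0}

```text
time: 13.08
tool_pos: [0.4219, 0.0428, 0.1545]
ee_rot: [3.141, -0.0, 0.277]
wrist_force: [0.4, -1.1, 0.1]
width: 0.0006
finger_force: 0.1
```

```bash
python3 -c "
from h import *
lev(C)"
```

```text
t 13.075 [0.42189221 0.04280766 0.15451238] yaw 15.848691206786558 tool xy rel pivot -0.08521451664636878 -0.01879399014940266 F [ 0.44473424 -1.09396276  0.12647094]
```

Emit:
arm_command:
  plan:
    - {"grip":1,"slide":[0,-0.04,0],"spin":0}
    - {"grip":1,"slide":[0,-0.04,-0.08],"spin":0}
    - {"grip":1,"slide":[0,-0.04,-0.08],"spin":0}
    - {"grip":1,"slide":[0,0,0],"spin":0}
    - {"grip":1,"slide":[0,0,0],"spin":0}

```text
time: 13.7
tool_pos: [0.4052, 0.1003, 0.2334]
ee_rot: [3.141, 0.001, 0.277]
wrist_force: [0.0, 1.0, 0.1]
width: -0.0001
finger_force: 0.0
```

```bash
python3 -c "
from h import *
lev(C)
a=snapshot('wrist')[:,:,::-1];cv2.imwrite('pics/w6raw.png',a)
ci=camera_info('wrist');u,v=pix(ci,[*(C+.1*np.array([np.cos(3.42),np.sin(3.42)])),.11]).astype(int)
x0,y0=max(u-60,0),max(v-60,0);print(x0,y0)
cv2.imwrite('pics/w6.png',cv2.resize(a[y0:y0+100,x0:x0+130],None,fx=6,fy=6,interpolation=3))"
```

```text
t 13.7 [0.40519699 0.10025826 0.23344336] yaw 15.847167281517397 tool xy rel pivot -0.08558754114690688 -0.07861783677998752 F [0.01916039 0.95902457 0.07576439]
280 148
```

View pics/w6.png

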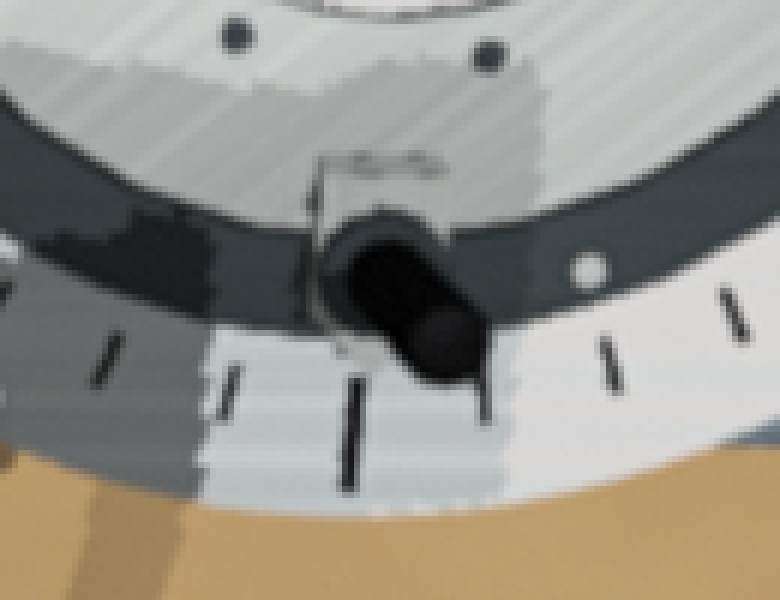

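Middle mark now at crop (353,433), post top at (446,345), lever edges at x≈318 and 449 (origin (280,148)).

```bash
sed -e 's/+283/+280/' -e 's/^pts=.*/pts=[(-20,(107,360)),(-10,(230,392)),(0,(353,433)),(20,(611,364)),(30,(735,313))]/' -e "s/(427,342)/(446,345)/;s/(363.5,230)/(383.5,230)/;s/('throat',None,Z)/('tip',(371,368),Z+.005),('tipz2',(371,368),Z+.003)/" -e 's/w5raw/w6raw/' -e 's/arange(185,207,1.)/arange(186,206,.5)/' -e 's/for r in.*:/for r in(.080,.082,.095,.098,.1,.102):/' m5.py > m6.py; python3 m6.py
```

```text
[0.51062991 0.04787959 3.40985049 0.10830161] 195.37004179897903 [ 0.02624646 -0.04627119 -0.04404389  0.10012103 -0.02335907 -0.00766821
  0.0456493  -0.02547191 -0.00449264 -0.02070983]
mid ang [np.float64(195.34676966717615), np.float64(195.42497541575105), np.float64(195.36943190471553), np.float64(195.34507903820253), np.float64(195.3640351812118)]
posttop 0.0856598875828435 195.166984136608
lever y230 0.080225298353923 195.60021521349483
tip 0.10093343391573696 195.5644388613734
tipz2 0.10165023219880454 195.88896410536765
0.08 [157, 158, 157, 148, 129, 111, 137, 158, 160, 142, 107, 69, 51, 47, 51, 53, 54, 54, 55, 56, 56, 55, 56, 54, 53, 53, 54, 69, 99, 128, 154, 163, 157, 138, 136, 137, 139, 142, 146, 145]
0.082 [61, 59, 57, 50, 49, 71, 105, 125, 90, 56, 46, 49, 55, 57, 56, 52, 44, 34, 28, 24, 20, 20, 24, 30, 36, 43, 50, 54, 55, 64, 82, 102, 104, 69, 52, 49, 49, 50, 53, 53]
0.095 [52, 53, 56, 57, 56, 52, 48, 50, 52, 55, 67, 83, 88, 85, 78, 66, 49, 43, 42, 36, 24, 10, 3, 2, 5, 8, 13, 19, 24, 26, 28, 28, 27, 25, 23, 20, 18, 17, 25, 41]
0.098 [196, 196, 195, 191, 188, 187, 190, 191, 193, 194, 194, 191, 175, 147, 141, 156, 165, 167, 168, 169, 167, 149, 103, 46, 11, 8, 14, 19, 20, 20, 20, 20, 19, 18, 18, 16, 15, 17, 47, 110]
0.1 [194, 193, 193, 192, 192, 192, 192, 192, 191, 191, 191, 191, 189, 183, 179, 180, 179, 173, 170, 168, 169, 173, 172, 148, 96, 44, 16, 12, 15, 16, 17, 18, 17, 17, 17, 15, 14, 26, 78, 148]
0.102 [191, 191, 190, 189, 190, 190, 190, 191, 191, 191, 191, 191, 191, 192, 191, 179, 152, 140, 142, 163, 183, 189, 192, 193, 187, 161, 108, 53, 24, 15, 12, 11, 12, 14, 14, 13, 15, 47, 114, 174]
```

The pointer is on the middle mark to within about 0.2°. Next, to the far side of the clamp lever.

Emit:
arm_command:
  plan:
    - {"grip":1,"slide":[0,0,0],"spin":-0.99}
    - {"grip":1,"slide":[0,0,0],"spin":-0.99}
    - {"grip":1,"slide":[0,0,0],"spin":-0.99}
    - {"grip":1,"slide":[0,0,0],"spin":-0.99}
    - {"grip":1,"slide":[0,0,0],"spin":-0.99}
    - {"grip":1,"slide":[0,0,0],"spin":-0.99}
    - {"grip":1,"slide":[0,0,0],"spin":-0.99}
    - {"grip":1,"slide":[0,0,0],"spin":-0.99}
    - {"grip":1,"slide":[0,0,0],"spin":-0.99}
    - {"grip":1,"slide":[0,0,0],"spin":-0.99}

```text
time: 15.0
tool_pos: [0.4048, 0.0998, 0.2323]
ee_rot: [-3.138, 0.002, 1.142]
wrist_force: [-0.9, 0.6, -1.0]
width: 0.0005
finger_force: 0.0
```

```bash
python3 -c "
from h import *
lev()
o=sensors.get_obs();y=o['ee_rot'][2];d=np.array([.627,-.0285])-o['tool_pos'][:2]
print(d@[np.cos(y),np.sin(y)]/.5,d@[np.sin(y),-np.cos(y)]/.5)"
```

```text
t 15.0 [0.40482207 0.09975198 0.23226682] yaw 65.4334820919941 tool xy rel pivot 0.056627943727208474 -0.1913413308392768 F [-0.933089    0.57273386 -0.95380913]
-0.0485443415414622 0.5107737848118743
```

Emit:
arm_command:
  plan:
    - {"grip":1,"slide":[-0.01,0.102,0],"spin":0}
    - {"grip":1,"slide":[-0.01,0.102,0],"spin":0}
    - {"grip":1,"slide":[-0.01,0.102,0],"spin":0}
    - {"grip":1,"slide":[-0.01,0.102,0],"spin":0}
    - {"grip":1,"slide":[-0.008,0.102,0],"spin":0}
    - {"grip":1,"slide":[0,0,0],"spin":0}
    - {"grip":1,"slide":[0,0,0],"spin":0}

```text
time: 15.88
tool_pos: [0.6263, -0.028, 0.2324]
ee_rot: [-3.138, 0.001, 1.14]
wrist_force: [-0.6, 0.2, 0.4]
width: -0.0002
finger_force: 0.0
```

```bash
python3 -c "
from h import *
lev()
a=snapshot('wrist')[:,:,::-1];cv2.imwrite('pics/w7.png',a)"
```

```text
t 15.875 [ 0.62632235 -0.02802375  0.23243813] yaw 65.28939816196005 tool xy rel pivot 0.03266609279309641 0.06314930723639936 F [-0.58783512  0.19574659  0.35573867]
```

View pics/w7.png

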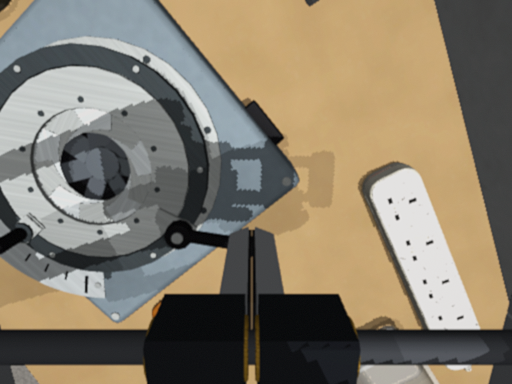

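The clamp lever points right from its hub at (178,235), with its bulb hidden behind the fingers. The geometry gives a 15 mm gap, so I'm descending.

Emit:
arm_command:
  plan:
    - {"grip":1,"slide":[0,0,0.05],"spin":0}
    - {"grip":1,"slide":[0,0,0.05],"spin":0}
    - {"grip":1,"slide":[0,0,0.03],"spin":0}
    - {"grip":1,"slide":[0,0,0.023],"spin":0}
    - {"grip":1,"slide":[0,0,0],"spin":0}

```text
time: 16.55
tool_pos: [0.6267, -0.0274, 0.1575]
ee_rot: [-3.141, 0.0, 1.141]
wrist_force: [0.4, -0.1, -0.7]
width: 0.0002
finger_force: 0.0
```

Emit:
arm_command:
  plan:
    - {"grip":1,"slide":[-0.015,0,0],"spin":0}
    - {"grip":1,"slide":[-0.015,0,0],"spin":0}
    - {"grip":1,"slide":[-0.0111,0.0024,0],"spin":1}
    - {"grip":1,"slide":[-0.0111,0.0024,0],"spin":1}
    - {"grip":1,"slide":[-0.0111,0.0024,0],"spin":1}
    - {"grip":1,"slide":[-0.0111,0.0024,0],"spin":1}
    - {"grip":1,"slide":[-0.0111,0.0024,0],"spin":1}

```text
time: 17.42
tool_pos: [0.6108, -0.0678, 0.1591]
ee_rot: [3.14, -0.002, 0.701]
wrist_force: [1.2, 1.2, 1.0]
width: 0.0007
finger_force: 0.7
```

```bash
python3 -c "
from h import *
lev()"
```

```text
t 17.425 [ 0.61078291 -0.06775861  0.15905431] yaw 40.15537858099803 tool xy rel pivot 0.018894705160572706 0.06364411189876137 F [1.20852276 1.24874698 0.96585286]
```

Emit:
arm_command:
  plan:
    - {"grip":1,"slide":[-0.0111,0.0024,0.003],"spin":1}
    - {"grip":1,"slide":[-0.0111,0.0024,0.003],"spin":1}
    - {"grip":1,"slide":[-0.0111,0.0024,0],"spin":1}
    - {"grip":1,"slide":[-0.0111,0.0024,0],"spin":1}
    - {"grip":1,"slide":[-0.0111,0.0024,0],"spin":1}
    - {"grip":1,"slide":[-0.0111,0.0024,0],"spin":1}
    - {"grip":1,"slide":[-0.0111,0.0024,0],"spin":1}
    - {"grip":1,"slide":[0,0,0],"spin":0}

```text
time: 18.42
tool_pos: [0.5794, -0.092, 0.156]
ee_rot: [3.141, -0.002, 0.093]
wrist_force: [-0.5, -0.5, 0.9]
width: 0.0003
finger_force: 0.3
```

```bash
python3 -c "
from h import *
lev()"
```

```text
t 18.425 [ 0.57944052 -0.0920294   0.15597582] yaw 5.343622566120586 tool xy rel pivot 0.01837995864196546 0.06271365327120128 F [-0.54623804 -0.49664608  0.94052551]
```

Emit:
arm_command:
  plan:
    - {"grip":1,"slide":[-0.0056,0.0012,0],"spin":0.5}
    - {"grip":1,"slide":[-0.0056,0.0012,0],"spin":0.5}
    - {"grip":1,"slide":[-0.0056,0.0012,0],"spin":0.5}
    - {"grip":1,"slide":[0,0,0],"spin":0}

```text
time: 18.92
tool_pos: [0.5715, -0.0941, 0.1558]
ee_rot: [3.141, -0.002, -0.037]
wrist_force: [2.1, -1.1, 1.7]
width: 0.0004
finger_force: 0.9
```

Emit:
arm_command:
  plan:
    - {"grip":1,"slide":[-0.004,0,0],"spin":0}
    - {"grip":1,"slide":[0,0,0],"spin":0}

```text
time: 19.18
tool_pos: [0.5694, -0.0938, 0.1555]
ee_rot: [3.141, -0.002, -0.037]
wrist_force: [3.2, -1.9, 0.9]
width: 0.0005
finger_force: 1.4
```

Emit:
arm_command:
  plan:
    - {"grip":1,"slide":[-0.004,0,0],"spin":0}
    - {"grip":1,"slide":[0,0,0],"spin":0}

```text
time: 19.42
tool_pos: [0.5691, -0.0937, 0.1557]
ee_rot: [3.141, -0.006, -0.037]
wrist_force: [7.7, -2.4, -0.2]
width: 0.0007
finger_force: 3.7
```

Emit:
arm_command:
  plan:
    - {"grip":1,"slide":[-0.003,0,0],"spin":0}
    - {"grip":1,"slide":[0,0,0],"spin":0}

```text
time: 19.68
tool_pos: [0.5689, -0.0937, 0.1557]
ee_rot: [3.14, -0.009, -0.037]
wrist_force: [10.6, -3.4, -1.9]
width: 0.0002
finger_force: 5.4
```

Emit:
arm_command:
  plan:
    - {"grip":1,"slide":[0.04,0,0],"spin":0}
    - {"grip":1,"slide":[0.02,0,-0.07],"spin":0}
    - {"grip":1,"slide":[0,0,-0.09],"spin":0}
    - {"grip":1,"slide":[0,-0.08,-0.06],"spin":0}
    - {"grip":1,"slide":[0,-0.06,0],"spin":0}
    - {"grip":1,"slide":[-0.1,0,0],"spin":0}
    - {"grip":1,"slide":[-0.1,0,0],"spin":0}
    - {"grip":1,"slide":[0,0,0],"spin":0}
    - {"grip":1,"slide":[0,0,0],"spin":0}

```text
time: 20.8
tool_pos: [0.498, -0.0204, 0.2649]
ee_rot: [-3.141, 0.0, -0.037]
wrist_force: [0.6, 0.1, 0.3]
width: 0.0007
finger_force: 0.0
```

```bash
python3 -c "
from h import *
lev()
a=snapshot('wrist')[:,:,::-1];cv2.imwrite('pics/w8raw.png',a)
cv2.imwrite('pics/w8.png',cv2.resize(a,(800,600),interpolation=3))"
```

```text
t 20.8 [ 0.49797444 -0.0203786   0.26485859] yaw -2.1364700223496613 tool xy rel pivot -0.05769285353536115 -0.008776718822384365 F [0.5502518  0.06422476 0.29619713]
```

View pics/w8.png

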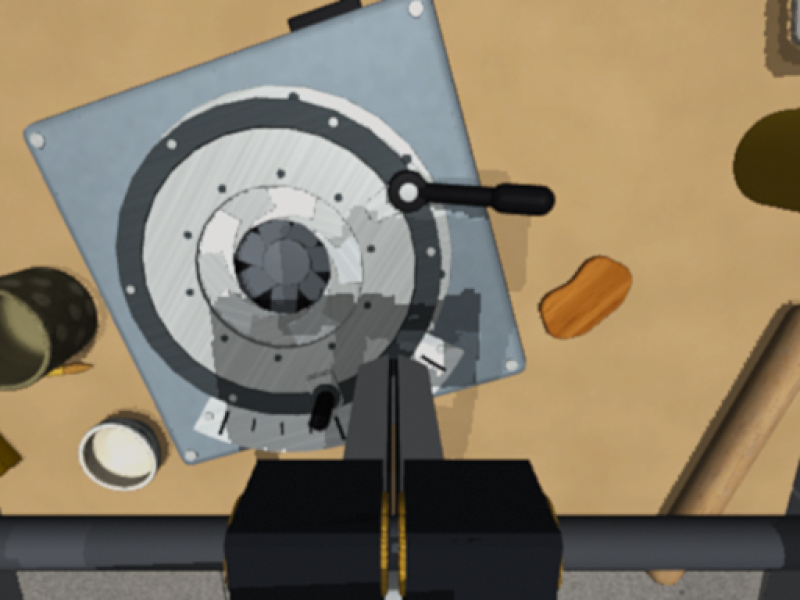

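I'll check the setting numerically in this last picture: marks (224,422), (341,428) and (433,362), post top at about (319,424).

```bash
python3 -c "
from h import *
ci=camera_info('wrist');w=lambda x,y:((x+.5)*.64-.5,(y+.5)*.64-.5)
c=fitmarks(ci,[w(224,422),w(341,428),w(433,362)],.109)
g=cv2.cvtColor(cv2.imread('pics/w8raw.png'),6)
m=(g[230:280,190:219]<22).astype(np.uint8);k,l,s,ce=cv2.connectedComponentsWithStats(m)
for i in range(1,k):
  if s[i][4]>8: print(s[i]+[190,230,0,0,0],ce[i]+[190,230])
c0=np.array([.5107,.0477]);a=np.radians(195.25)
for d in(-2,0,2):
  P=c0+.086*np.array([np.cos(a+np.radians(d)),np.sin(a+np.radians(d))]);print(d,pix(ci,[*P,.148]),pix(ci,[*P,.118]))
q=onz(ci,*w(319,424),.148)[:2]-c[:2];print(np.hypot(*q),np.degrees(np.arctan2(q[1],q[0]))%360)"
```

```text
fit [0.51138861 0.04769195 3.40865001] 195.3012594741857 [-0.40252186 -0.16326048  0.6441234   0.49312035 -0.24160154 -0.32985987]
[198 250  16  25 263] [205.98098859 261.8973384 ]
-2 [200.55269502 271.88357365] [204.93256923 256.37677084]
0 [203.66936247 271.05929661] [207.78412583 255.61206612]
2 [206.75250051 270.13597577] [210.60498419 254.75561231]
0.08686341265254584 195.27624025636283
```

Post at 195.3° and middle mark at 195.3°; the clamp is at its stop and the arm is clear.

```bash
python3 -c "
from bench import ticket
print(ticket.close_job())"
```

```text
the job is handed in; nothing more can be done
None
```

The job is handed in at about 21 s: clamp swung loose to its stop, pointer set on the middle mark (measured within about 0.3°), clamp swung back tight to its stop, pots and tools not touched; I viewed 12 pictures, two over the limit of 10.

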